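Close the earth test link and nip up its thumbscrew

TASK

The disconnecting link of the earth bar has been left swung open after a test. Swing it fully home, so that its slot closes round the shank of the brass thumbscrew, then turn the thumbscrew clockwise until it seats on the link and is finger-tight: stop as soon as the resistance has clearly risen, because overtightening spoils the contact. Leave the link home and clamped, and do not disturb the spare link, coil, ceiling rose and sleeve box lying round the bar.

Things in the scene. Friction and masses are not known exactly. Their poses are not given: they have to be found in the camera images.
- earth_bar: Earth bar, fixed to the bench: grey steel base 380 (y) x 90 (x) x 12 mm; on red insulators two copper bars 30 mm wide in line along y, tops 52 mm above the bench, with a gap in the middle. Origin: centre of the base on the bench. Pivot bolt of the link at y = -60 mm, thumbscrew axis at y = +60 mm (both x = 0). Hex bolt heads up to 60 mm high stand on the bars at y = +-105, 130, 165 mm.
- link (a joint): Swing angle (rad) of the copper link about the upright pivot bolt. 0: home, along +y of the earth bar, slot round the thumbscrew shank; positive: open, anticlockwise from above; it ends at about -0.004, where the slot's bottom meets the shank. Stiff pivot, 0.15 N m; stays where left. Link 26 mm wide, 5 thick, reaches 140 mm from the pivot, slot at 120 mm; its top 58 to 61 mm above the bench.
- link_grip (a point): Centre of the gripping part of the red insulating handle that stands on the link, on the link's centre line 48 mm from the pivot axis. The handle is 16 mm across the link (grip it so), 28 mm along it, its top 10 mm above this point; the link's top face is 24 mm below this point. Its axes are the link's: y from pivot to slot, z up.
- screw (a joint): Turn (rad) of the thumbscrew, growing clockwise from above; it sinks 1.3 mm per rad (quick thread, 8 mm a turn). With the link home it seats somewhere from 2.0 to 4.4, never within 1 rad of the start. Turning takes 0.07 N m when free (an off-centre grasp adds up to 0.05); past the seat the clamping grows by 40 to 50 N per rad and the torque by 0.005 to 0.006 N m per N. Tight: about 0.1 N m more.
- screw_head (a point): Centre of the knurled brass head of the thumbscrew, on its upright axis; it sinks with the screw. Head: diameter 30 mm, 20 mm high (10 mm above and below this point), a dark slot in its top. Below it a 14 mm neck, then a 25 mm collar whose underside, 23 mm below this point, presses on the link.
- spare_link: Bystander: spare flat copper link, 150 x 26 x 5 mm, lying beside the earth bar. Origin: centre of its underside.
- coil: Bystander: black pilot-lamp base with a copper coil, 54 mm wide, 65 mm high. Origin: centre of its underside.
- ceiling_rose: Bystander: white ceiling rose, 68 mm wide, 46 mm high. Origin: centre of its underside.
- sleeve_box: Bystander: open clear box of crimp sleeves, 110 x 75 x 28 mm. Origin: centre of its underside.

How it is judged:
By the outcome, as a careful person would: the job done as asked, in the order asked, and still so for the second after the job is handed in, with the robot touching nothing.
It also fails if it takes over 72 s, if anything falls off the work surface, if the arm or the gripper's body presses on something with over 40 N, if the wrist force passes 120 N, or if a joint passes its speed limit or range.

ROBOT

A 6-joint arm with a two-finger parallel gripper is mounted at the origin on the work surface. World frame = base frame: x ahead of the robot, y to its left, z up, the work surface at z = 0. Lengths are in mm, angles in rad, forces in N, time in s.
With the tool pointing down it reaches from about 400 to 925 mm from the base axis. Payload 12.5 kg.
Tool frame: the origin (TCP) lies midway between the tips of the shut fingers; the grasp point (between the pads) lies 19 mm behind it (env.pinch_z is the distance from the TCP to the grasp point, in mm); z points along the fingers, y is the line along which they close (so a half turn about z gives the same grasp; the last joint's range is limited). The gripper opens to 95 mm and grips with 3 to 60 N. Pads are 20 mm wide; open, the fingers measure 119 mm over their backs; the gripper's body (75 mm by 180 mm) begins 59 mm behind the grasp point.
Start: joints at [-1.373, 0.491, 1.559, -0, 1.092, -0.106], TCP at [186.991, -596.39, 214.661] pointing down, gripper open.
Joint ranges: [-3.1, 3.1], [-0.84, 2.19], [0.05, 2.79], [-1.13, 4.28], [0.06, 2.93], [-2.69, 2.69]. Speed limits (rad/s): [2.22, 2.22, 2.79, 3.14, 3.14, 3.14].

INTERFACE

Orientations are given as [roll, pitch, yaw] about the fixed x, y, z axes, in that order (R = Rz(yaw) Ry(pitch) Rx(roll)).
In Python, from cell import readout, eyes, job_done, env gives the robot as it stands.
- The arm moves only by the shell command python3 -m jog 'ROWS'. ROWS is a JSON object of lists of equal length, an entry for each row: "dp": the shift along the tool's x, y, z in mm, a list of three; "twist": the turn about the tool's z in degrees; "claw": the closure, from -1 (fully open) to 1 (shut). A call has 1 to 8 rows; each row is the pose to reach, as a shift and turn from the pose commanded when the call began, along the tool's axes at that moment; what a row does not reach only later rows make up. A row lasts 1/12 s, in which the tool goes at most 41.7 mm and 7.16 degrees, less where a joint would pass 70% of its speed; a pose out of reach is approached as far as the arm can. A call with a gripper value outside its range is refused whole. The fingers move at their own pace and stop on an object; the grip force is fixed at half the most. Time passes only in rows, so rows that repeat a pose let the fingers close. It gives the time, the measured TCP pose, the force and the opening at its end, in the units of the state.
- readout.state(): the state, without advancing time (a new reading comes with each control period).
- eyes.read_camera(name): name is "side" or "top"; returns the picture (384x512x3 uint8, red, green, blue); there is no depth.
- eyes.camera_model(name): a dict with "intrinsics" (3x3 intrinsics, pixels), "k1" (the pictures are not rectified: a ray, as slopes to the right and down, at radius r is drawn at 1 + k1 r^2 times it, then the intrinsics apply), "R" (3x3) and "t" (3): a world point X has camera coordinates R X + t. Camera axes: x right, y down, z forward; pixel columns grow to the right and rows downward; lengths in mm; the calibration is good to about 2 mm. A picture is of the moment at which its call begins. camera_model takes no time and is no camera call.
- job_done(): hands the job in, once; it reports no verdict.
The state is a dict: "t": time; "joints": joint angles; "qvel": joint speeds; "tau": joint torques, N m; "eef_pos": TCP position; "tcp_rot": TCP orientation; "ft_force": force on the tool from outside, world axes, zero at the start; "moment": the same for the moment, N m; "opening": opening from 0.0 (shut) to 1.0 (fully open).
Only numpy, scipy, OpenCV 4.12 (cv2) and the standard library are available. Lean on these libraries where they do the work, as an engineer would, in place of code of your own. Each camera call takes 0.05 s, during which the arm holds its last target. There are 200 camera calls.

## Working session

There is one attempt and no reset: what is moved stays moved. The work goes in short steps, Python scripts to look and compute and a shell command to move; the robot and the scene stay as the last step left them, time stands still between calls to the robot, and variables do not carry over. Pictures are saved under pics/ and viewed, on a budget of 10 in all, crops included, one or two more only if the job needs it, and the job is handed in when it is done.

```bash
ls; mkdir -p pics; python3 - <<'E'
from cell import readout, eyes, env
import cv2
for n in("top","side"):
    im=eyes.read_camera(n); cv2.imwrite(f"pics/{n}0.png",im[:,:,::-1])
    m=eyes.camera_model(n); print(n,m)
s=readout.state(); print(s, env.pinch_z)
E
```

```text
pics
top {'intrinsics': array([[393.96339807,   0.        , 257.57624129],
       [  0.        , 393.96339807, 186.08147145],
       [  0.        ,   0.        ,   1.        ]]), 'k1': -0.12809520587371642, 'R': array([[ 0.07994277, -0.99678012, -0.00620808],
       [-0.97450581, -0.07684351, -0.21079257],
       [ 0.20963679,  0.02290115, -0.9775111 ]]), 't': array([-27.74361279, 563.61127026, 845.66325265])}
side {'intrinsics': array([[466.52279118,   0.        , 250.57363511],
       [  0.        , 466.52279118, 187.7566507 ],
       [  0.        ,   0.        ,   1.        ]]), 'k1': -0.0737967854667594, 'R': array([[ 0.9286374 , -0.37030371, -0.02253298],
       [-0.24264109, -0.56029821, -0.79195405],
       [ 0.28063833,  0.74090558, -0.61016478]]), 't': array([-498.12021352,  194.92620835,  732.71607631])}
{'t': 0.1, 'joints': array([-1.37262135e+00,  4.91495094e-01,  1.55940646e+00, -4.40702323e-06,
        1.09169836e+00, -1.05604064e-01]), 'qvel': array([-0.00148933, -0.00072657, -0.00118282,  0.0006869 , -0.00054237,
       -0.00081885]), 'tau': array([ 2.41525544e-03, -6.13624406e+01, -2.58607846e+01,  6.93382951e-02,
        4.70452337e-02, -5.48957223e-05]), 'eef_pos': array([ 186.929212  , -596.15703058,  214.11660474]), 'tcp_rot': array([-3.14059060e+00, -1.02285308e-04,  3.03781020e-01]), 'ft_force': array([-0.2973372 ,  0.05497694,  0.88395095]), 'moment': array([-0.03717677, -0.04733106, -0.0037212 ]), 'opening': 0.9961038965787895} 18.8
```

View pics/top0.png

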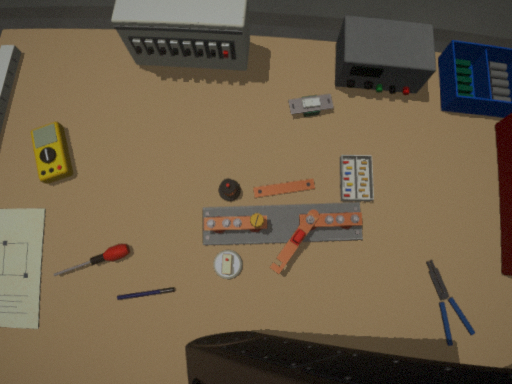

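View pics/side0.png

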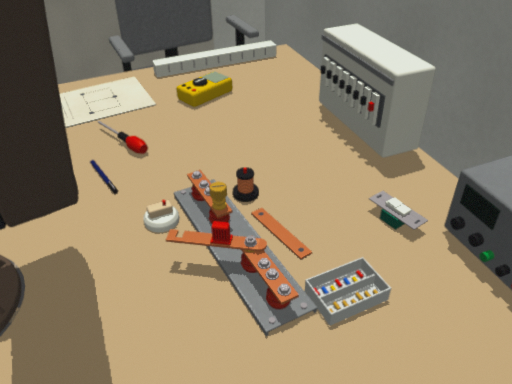

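The top view shows the brass head at (257,220), the red handle at (298,237), the pivot near (312,217) and the link tip at (277,268). In the side view the head is at (218,195) and the handle at (221,230). Next I'll measure these.

```bash
cat > h.py <<'E'
import numpy as np, cv2
from cell import readout, eyes
def ray(n,px):
    m=eyes.camera_model(n);K=m["intrinsics"]
    d=np.array([(px[0]-K[0,2])/K[0,0],(px[1]-K[1,2])/K[1,1]]);u=d.copy()
    for _ in range(20): u=d/(1+m["k1"]*(u@u))
    R=m["R"];return -R.T@m["t"],R.T@np.array([*u,1.])
def onz(n,px,z):
    o,d=ray(n,px);return o+d*(z-o[2])/d[2]
def proj(n,X):
    m=eyes.camera_model(n);K=m["intrinsics"];c=m["R"]@np.asarray(X,float)+m["t"];u=c[:2]/c[2]
    u=u*(1+m["k1"]*(u@u));return np.array([K[0,0]*u[0]+K[0,2],K[1,1]*u[1]+K[1,2]])
def tri(p,q):
    o1,d1=ray("top",p);o2,d2=ray("side",q);d1/=np.linalg.norm(d1);d2/=np.linalg.norm(d2)
    s=np.linalg.lstsq(np.c_[d1,-d2],o2-o1,rcond=None)[0];a=o1+d1*s[0];b=o2+d2*s[1];return (a+b)/2,np.linalg.norm(a-b)
def blobs(im,lo,hi,roi,amin=8):
    h=cv2.cvtColor(im,cv2.COLOR_RGB2HSV);m=cv2.inRange(h,lo,hi);z=np.zeros_like(m);x0,y0,x1,y1=roi;z[y0:y1,x0:x1]=m[y0:y1,x0:x1]
    n,l,st,c=cv2.connectedComponentsWithStats(z);return [(st[i].tolist(),c[i].round(1).tolist()) for i in range(1,n) if st[i,4]>=amin],z
YEL=((17,120,60),(32,255,255)); RED=((0,215,60),(5,255,255)); COP=((5,100,80),(14,230,255))
E
python3 - <<'E'
from h import *
t=cv2.imread("pics/top0.png")[:,:,::-1].copy();s=cv2.imread("pics/side0.png")[:,:,::-1].copy()
for n,im,r in(("top",t,(195,195,370,280)),("side",s,(160,165,320,330))):
    for k,c in(("Y",YEL),("R",RED),("C",COP)): print(n,k,blobs(im,*c,r)[0])
a=cv2.resize(t[190:280,195:370],None,fx=4,fy=4,interpolation=3);b=cv2.resize(s[165:265,155:275],None,fx=5,fy=5,interpolation=3)
cv2.imwrite("pics/c1.png",a[:,:,::-1]);cv2.imwrite("pics/c2.png",b[:,:,::-1])
E
```

```text
top Y [([363, 195, 5, 2, 10], [365.0, 195.5]), ([250, 213, 14, 14, 150], [256.5, 219.8])]
top R []
top C [([254, 195, 19, 3, 35], [260.8, 195.6]), ([270, 210, 93, 64, 1150], [311.2, 233.1]), ([259, 215, 8, 14, 56], [264.0, 223.0]), ([203, 216, 54, 15, 449], [228.9, 223.3])]
side Y [([210, 181, 17, 29, 399], [218.3, 194.6]), ([246, 250, 7, 2, 10], [248.7, 250.6])]
side R [([244, 168, 2, 5, 10], [244.5, 170.0]), ([211, 220, 21, 25, 345], [220.6, 232.0]), ([269, 294, 3, 6, 8], [269.9, 296.2])]
side C [([187, 170, 45, 49, 430], [207.5, 195.0]), ([237, 178, 17, 16, 199], [245.0, 185.3]), ([161, 199, 5, 6, 16], [163.4, 201.1]), ([251, 207, 61, 52, 875], [281.4, 232.9]), ([166, 229, 132, 76, 1782], [239.8, 256.9])]
```

View pics/c1.png

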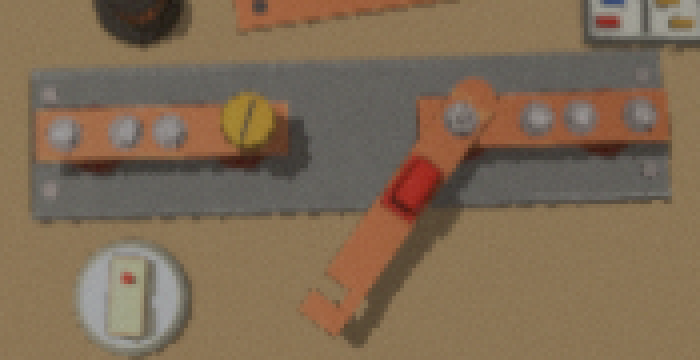

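View pics/c2.png

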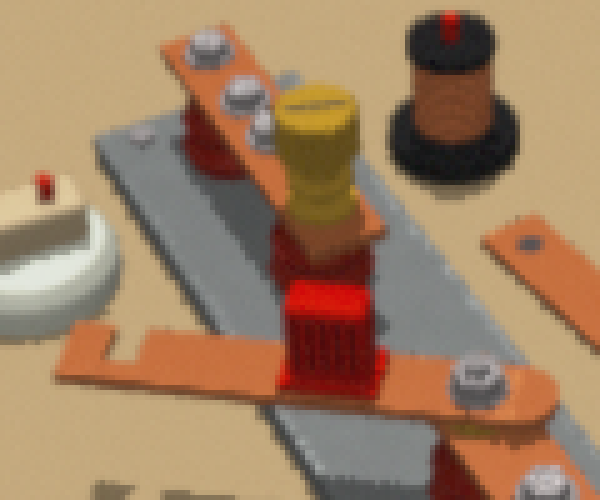

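```bash
python3 - <<'E'
from h import *
f=lambda x,y:(x/4+194.9,y/4+189.9)
g=lambda x,y:(x/5+154.9,y/5+164.9)
for n,a,b in(("head top",f(248,119),g(317,103)),("handle top",f(418,182),g(329,298)),("pivot bolt",f(462,116),g(478,372))): print(n,tri(a,b))
print("handle@94",onz("top",f(418,182),94),"pivot@64",onz("top",f(462,116),64),"head@97",onz("top",f(248,119),97))
c=np.array([onz("top",f(*p),12)[:2] for p in((32,72),(660,53),(670,200),(35,217))]);print(c,c.mean(0))
d=(c[0]+c[3]-c[1]-c[2]);print("bar +y dir yaw",np.degrees(np.arctan2(d[1],d[0]))-90, np.linalg.norm(d)/2)
for p in((32,134),(288,127),(418,123),(668,118)): print("bar mid",onz("top",f(*p),52))
print("link tip",onz("top",f(322,315),60), "cam",ray("top",(250,190))[0])
E
```

```text
head top (array([482.23558076,  11.69240098,  95.08073712]), np.float64(0.23271784841324678))
handle top (array([454.9784061 , -82.60261821,  91.35263345]), np.float64(1.1537490471311223))
pivot bolt (array([ 496.0064398 , -107.40469614,   65.38451947]), np.float64(1.8754124029597792))
handle@94 [455.2968452  -82.46315748  94.        ] pivot@64 [ 497.12727078 -107.77191683   64.        ] head@97 [481.87655802  11.6784098   97.        ]
[[ 510.51633791  144.88977094]
 [ 551.68659803 -231.95574832]
 [ 463.45417434 -240.73998245]
 [ 424.40496847  133.95695888]] [487.51551969 -48.46225024]
bar +y dir yaw 6.092669258604403 377.9058192165704
bar mid [469.04862122 134.70493344  52.        ]
bar mid [484.8175522  -10.57716625  52.        ]
bar mid [492.86207327 -84.31454192  52.        ]
bar mid [ 506.54619843 -227.94017892   52.        ]
link tip [380.94155841 -37.19787582  60.        ] cam [374.17822558  -3.71107773 945.27805025]
```

```bash
cat >> h.py <<'E'
P=np.array([495.2,-107.8]);S=np.array([482.1,11.6])
def rel(x,y,z,yaw):
    s=readout.state();from scipy.spatial.transform import Rotation as Ro
    R=Ro.from_euler("xyz",s["tcp_rot"]).as_matrix();d=R.T@(np.array([x,y,z])-s["eef_pos"])
    tw=-((yaw-np.degrees(s["tcp_rot"][2])+180)%360-180)
    print("t",round(s["t"],2),"pos",s["eef_pos"].round(1),"yaw",np.degrees(s["tcp_rot"][2]).round(1),"j6",s["joints"][5].round(2),"-> dp",d.round(1),"twist",round(tw,1))
E
python3 -m jog '{"dp":[[205,-205,0],[205,-205,0],[205,-205,0],[205,-205,0],[205,-205,0],[205,-205,0],[205,-205,0],[205,-205,0]],"twist":[-7,-14,-21,-28,-35,-42,-49,-56],"claw":[0,0,0,0,0,0,0,0]}'
python3 -c "
from h import *
rel(455.1,-82.5,150,147.9)"
```

```text
t: 0.77
eef_pos: [322.8, -334.2, 214.7]
tcp_rot: [-3.141, -0.002, 1.291]
ft_force: [-0.2, -1.1, 1.0]
opening: 0.522
t 0.77 pos [ 322.8 -334.2  214.7] yaw 74.0 j6 -0.67 -> dp [278.3  57.6  65.1] twist -73.9
```

```bash
python3 -m jog '{"dp":[[35,7,0],[70,14,0],[105,21,0],[140,29,0],[175,36,0],[210,43,0],[245,50,20],[278,57,40]],"twist":[-7,-14,-21,-28,-35,-42,-49,-56],"claw":[0,0,0,0,0,0,0,0]}'
python3 -m jog '{"dp":[[0,0,0],[0,0,0],[0,0,0],[0,0,0]],"twist":[-7,-14,-18,-18],"claw":[0.2,0.2,0.2,0.2]}'
python3 - <<'E'
from h import *
rel(455.1,-82.5,67,147.9)
E
```

```text
t: 1.43
eef_pos: [456.2, -87.6, 174.8]
tcp_rot: [3.14, 0.002, 2.265]
ft_force: [0.8, -1.0, 0.2]
opening: 0.499
t: 1.77
eef_pos: [455.2, -89.0, 174.3]
tcp_rot: [-3.141, -0.001, 2.577]
ft_force: [-0.0, -0.4, -0.8]
opening: 0.403
t 1.77 pos [455.2 -89.  174.3] yaw 147.6 j6 -1.34 -> dp [  3.5   5.4 107.3] twist -0.3
```

```bash
python3 -m jog '{"dp":[[3.5,5.5,25],[3.5,5.5,50],[3.5,5.5,75],[3.5,5.5,95],[3.5,5.5,107],[3.5,5.5,107]],"twist":[0,0,0,0,0,0],"claw":[0.2,0.2,0.2,0.2,0.2,0.2]}'
python3 - <<'E'
from h import *
rel(455.1,-82.5,67,147.9)
for n in("side",):
    im=eyes.read_camera(n);a=cv2.resize(im[140:290,130:310],None,fx=3,fy=3,interpolation=3);cv2.imwrite("pics/c3.png",a[:,:,::-1])
E
```

```text
t: 2.27
eef_pos: [454.3, -82.7, 65.6]
tcp_rot: [-3.141, -0.004, 2.57]
ft_force: [-0.0, -0.9, -0.2]
opening: 0.404
t 2.27 pos [454.3 -82.7  65.6] yaw 147.2 j6 -1.32 -> dp [-0.6  0.6 -1.4] twist -0.7
```

View pics/c3.png

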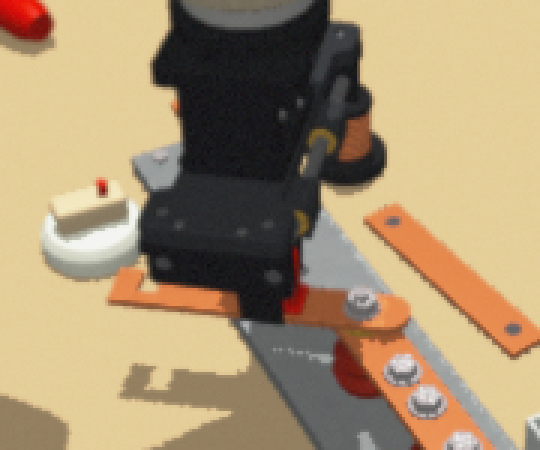

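The fingers straddle the handle (red shows at crop (297,285)), with the near finger in front of the link and clear of it. I'll close on it.

```bash
python3 -m jog '{"dp":[[0,0,-1],[0,0,-1],[0,0,-1],[0,0,-1],[0,0,-1],[0,0,-1],[0,0,-1],[0,0,-1]],"twist":[0,0,0,0,0,0,0,0],"claw":[1,1,1,1,1,1,1,1]}'
python3 - <<'E'
from h import *
s=readout.state();print(s["moment"],s["ft_force"],s["opening"]*95)
E
```

```text
t: 2.98
eef_pos: [455.8, -82.7, 69.3]
tcp_rot: [3.141, 0.001, 2.573]
ft_force: [0.6, 4.1, 6.8]
opening: 0.165
[ 0.60850827 -0.23891779  0.32498187] [0.55014644 4.07116981 6.7611734 ] 15.66154309708481
```

```bash
python3 -m jog '{"dp":[[-0.1,3.3,0],[-0.5,6.6,0],[-1.0,9.9,0],[-1.8,13.1,0],[-2.9,16.3,0],[-4.1,19.4,0],[-5.6,22.3,0],[-7.2,25.2,0]],"twist":[4,8,12,16,20,24,28,32],"claw":[1,1,1,1,1,1,1,1]}'
python3 - <<'E'
from h import *
s=readout.state();print(s["moment"],s["ft_force"],s["opening"]*95)
a=np.radians(96.3);rel(*(P+47.5*np.array([np.cos(a),np.sin(a)])),68.5,96.3)
E
```

```text
t: 3.65
eef_pos: [475.4, -64.9, 69.3]
tcp_rot: [3.141, 0.001, 2.011]
ft_force: [0.9, 5.6, 7.7]
opening: 0.17
[ 0.9475002  -0.32401892  0.30774703] [0.92117579 5.55296558 7.70133241] 16.115002375041154
t 3.65 pos [475.4 -64.9  69.3] yaw 115.2 j6 -0.71 -> dp [-2.3 15.   0.8] twist 18.9
```

```bash
python3 -m jog '{"dp":[[-0.1,3.3,0],[-0.5,6.6,0],[-1.0,9.9,0],[-1.8,13.1,0],[-2.1,13.9,0],[-2.3,14.7,0],[-2.3,14.7,0]],"twist":[4,8,12,16,17,18,18],"claw":[1,1,1,1,1,1,1]}'
python3 -c "
from h import *
s=readout.state();print(s['moment'],s['ft_force'],np.degrees(s['tcp_rot'][2]))"
python3 -m jog '{"dp":[[0,0.8,0],[0,1.6,0],[0,1.6,0]],"twist":[1,2,2],"claw":[1,1,1]}'
python3 -c "
from h import *
s=readout.state();print(s['moment'],s['ft_force'],np.degrees(s['tcp_rot'][2]))"
```

```text
t: 4.23
eef_pos: [489.8, -60.6, 69.3]
tcp_rot: [3.14, -0.0, 1.699]
ft_force: [2.5, 9.0, 7.6]
opening: 0.165
[ 1.45613045 -0.40007273  0.18159751] [2.49680505 9.00203296 7.63768105] 97.35557260527924
t: 4.48
eef_pos: [491.4, -60.4, 69.3]
tcp_rot: [3.14, -0.0, 1.664]
ft_force: [1.2, 8.4, 6.7]
opening: 0.167
[ 1.42356401 -0.35494657  0.23041717] [1.20767129 8.39803497 6.71327983] 95.36188243411252
```

```bash
for i in 1; do python3 -m jog '{"dp":[[0,0.8,0],[0,0.8,0]],"twist":[1,1],"claw":[1,1]}'
python3 -c "
from h import *
s=readout.state();print(s['moment'],s['ft_force'],np.degrees(s['tcp_rot'][2]))"; done
python3 -m jog '{"dp":[[0,0.8,0],[0,0.8,0]],"twist":[1,1],"claw":[1,1]}'
python3 -c "
from h import *
s=readout.state();print(s['moment'],s['ft_force'],np.degrees(s['tcp_rot'][2]))
for n,r in(('top',(190,280,195,370)),('side',(140,290,130,310))):
    im=eyes.read_camera(n);cv2.imwrite(f'pics/home_{n}.png',cv2.resize(im[r[0]:r[1],r[2]:r[3]],None,fx=4,fy=4,interpolation=3)[:,:,::-1])"
```

```text
t: 4.65
eef_pos: [491.4, -60.3, 69.3]
tcp_rot: [-3.142, -0.0, 1.648]
ft_force: [-1.8, 6.1, 9.7]
opening: 0.17
[1.16156572 0.18038056 0.53956186] [-1.76552912  6.05917459  9.71246733] 94.41041475032185
t: 4.82
eef_pos: [491.5, -60.3, 69.3]
tcp_rot: [-3.14, -0.0, 1.631]
ft_force: [-5.9, 5.4, 11.7]
opening: 0.175
[0.75147723 0.76969444 0.77147969] [-5.91645669  5.40089803 11.69005336] 93.44923538689319
```

View pics/home_side.png

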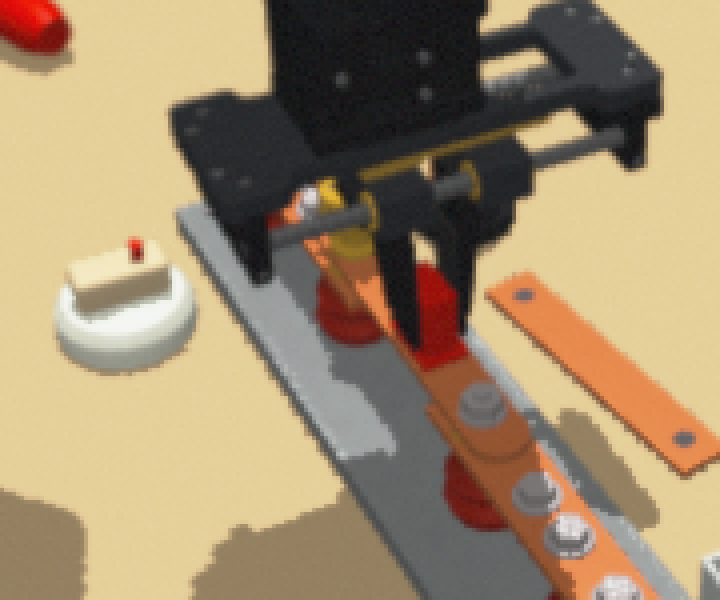

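The link lies in line with the bar under the brass head (crop (345,235)). The tool has stopped at x = 491.5 with rising reaction, so this looks like the stop. I'll give it one small extra push, then back off to unload, release and lift.

```bash
python3 -m jog '{"dp":[[0,1,0],[0,1,0],[0,1,0]],"twist":[0,0,0],"claw":[1,1,1]}'
python3 -m jog '{"dp":[[0,0,0],[0,0,0],[0,0,0],[0,0,0],[0,0,-30],[0,0,-60],[0,0,-75],[0,0,-75]],"twist":[0,0,0,0,0,0,0,0],"claw":[0.3,0.3,0.3,0.3,0.3,0.3,0.3,0.3]}'
python3 - <<'E'
from h import *
s=readout.state();print(s["moment"],s["ft_force"],s["opening"]*95,s["joints"].round(2))
rel(S[0],S[1],140,96.3)
E
```

```text
t: 5.17
eef_pos: [491.5, -60.3, 69.2]
tcp_rot: [-3.138, -0.001, 1.632]
ft_force: [-11.3, 2.6, 14.9]
opening: 0.166
t: 5.83
eef_pos: [494.8, -61.1, 146.5]
tcp_rot: [3.137, 0.002, 1.63]
ft_force: [0.4, -0.6, -0.1]
opening: 0.351
[-0.02290319 -0.13950845  0.05028895] [ 0.38713539 -0.60375976 -0.11788928] 33.33489193260405 [-0.26  0.4   1.94 -0.    0.79 -0.31]
t 5.83 pos [494.8 -61.1 146.5] yaw 93.4 j6 -0.31 -> dp [73.4 -8.4  6.3] twist -2.9
```

```bash
python3 -m jog '{"dp":[[0,0,0],[0,0,0],[0,0,0],[10,0,0],[25,-3,0],[45,-5,0],[60,-7,0],[73,-8,0]],"twist":[-7,-14,-21,-28,-35,-42,-49,-56],"claw":[0,0,0,0,0,0,0,0]}'
python3 -m jog '{"dp":[[0,0,0],[0,0,0],[0,0,0],[0,0,0],[0,0,0],[0,0,0],[0,0,0],[0,0,0]],"twist":[-7,-14,-21,-28,-35,-42,-49,-56],"claw":[0,0,0,0,0,0,0,0]}'
python3 - <<'E'
from h import *
im=eyes.read_camera("side");cv2.imwrite('pics/s2.png',cv2.resize(im[140:290,130:310],None,fx=4,fy=4,interpolation=3)[:,:,::-1])
im=eyes.read_camera("top");cv2.imwrite('pics/t2.png',cv2.resize(im[190:280,195:370],None,fx=4,fy=4,interpolation=3)[:,:,::-1])
s=readout.state();print(s["opening"]*95)
rel(S[0],S[1],70,203)
E
```

```text
t: 6.5
eef_pos: [480.4, 12.5, 142.6]
tcp_rot: [-3.141, -0.001, 2.614]
ft_force: [-0.6, -0.4, -0.0]
opening: 0.499
t: 7.17
eef_pos: [480.8, 11.6, 142.6]
tcp_rot: [3.141, -0.001, -2.692]
ft_force: [-0.8, 0.3, 1.5]
opening: 0.502
47.24619049188534
t 7.27 pos [480.8  11.6 142.7] yaw -154.5 j6 -2.13 -> dp [-1.2 -0.6 72.7] twist 2.5
```

View pics/s2.png

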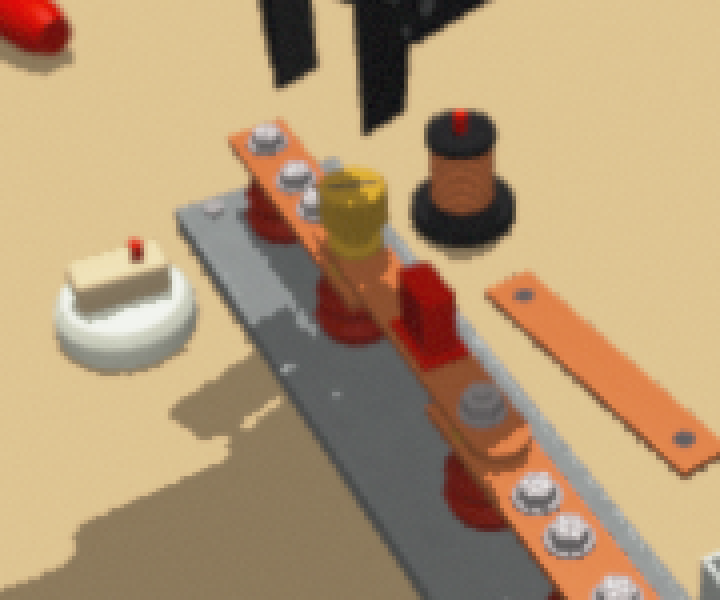

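View pics/t2.png

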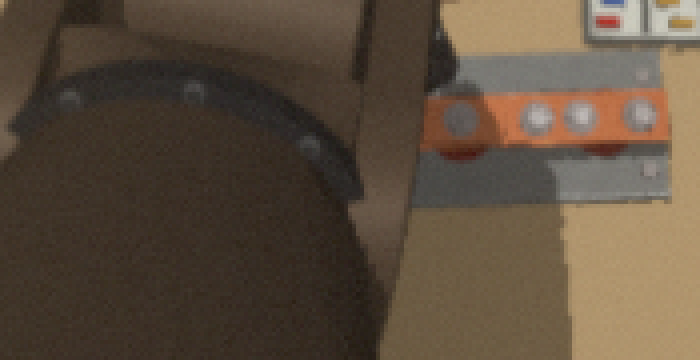

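The slot is round the shank and the link is in line with the bar (handle at crop (428,300), head at (354,205)). Now I'll wind j6 back further and descend over the head.

```bash
python3 - <<'E'
from h import *
h=onz("side",(426/4+129.9,283/4+139.9),93);print(h, np.degrees(np.arctan2(*(S-P)*[-1,1])),np.degrees(np.arctan2(*(h[:2]-P)*[-1,1])))
E
python3 -m jog '{"dp":[[-1.2,-0.6,10],[-1.2,-0.6,20],[-1.2,-0.6,30],[-1.2,-0.6,30]],"twist":[-7,-14,-21,-24],"claw":[0,0,0,0]}'
python3 - <<'E'
from h import *
rel(S[0],S[1],69,203);print(readout.state()["joints"].round(3))
E
```

```text
[488.68929307 -62.36815435  93.        ] 6.26117766593637 8.155366883544021
t: 7.6
eef_pos: [481.6, 11.6, 111.5]
tcp_rot: [3.139, -0.002, -2.278]
ft_force: [-0.4, 0.0, 0.3]
opening: 0.5
t 7.6 pos [481.6  11.6 111.5] yaw -130.5 j6 -2.55 -> dp [-0.4 -0.5 42.5] twist 26.5
[-0.113  0.439  2.012 -0.     0.693 -2.548]
```

```bash
python3 -m jog '{"dp":[[-0.4,-0.5,15],[-0.4,-0.5,30],[-0.4,-0.5,42],[-0.4,-0.5,42],[-0.4,-0.5,42]],"twist":[0,0,0,0,0],"claw":[0,0,0,0,0]}'
python3 -c "
from h import *
rel(S[0],S[1],69,203);s=readout.state();print(s['moment'],s['ft_force'])"
python3 -m jog '{"dp":[[0,0,0],[0,0,0],[0,0,0],[0,0,0],[0,0,0],[0,0,0]],"twist":[0,0,0,0,0,0],"claw":[1,1,1,1,1,1]}'
python3 -c "
from h import *
rel(S[0],S[1],69,203);s=readout.state();print(s['moment'],s['ft_force'],s['opening']*95)"
```

```text
t: 8.02
eef_pos: [482.7, 11.5, 71.0]
tcp_rot: [3.14, -0.001, -2.282]
ft_force: [-0.8, 0.8, 0.7]
opening: 0.5
t 8.02 pos [482.7  11.5  71. ] yaw -130.8 j6 -2.54 -> dp [0.3 0.5 2. ] twist 26.2
[ 0.15100882 -0.07873413  0.03558793] [-0.80096609  0.82196617  0.69697448]
t: 8.52
eef_pos: [483.2, 11.6, 72.1]
tcp_rot: [-3.141, 0.0, -2.28]
ft_force: [-0.1, 1.3, 5.2]
opening: 0.309
t 8.52 pos [483.2  11.6  72.1] yaw -130.6 j6 -2.55 -> dp [0.7 0.9 3.1] twist 26.4
[ 0.33652111  0.08005099 -0.02728758] [-0.14718345  1.28779885  5.22736422] 29.326219782216516
```

```bash
cat > m.py <<'E'
from h import *
s=readout.state();print("t",round(s["t"],2),"Mz",s["moment"].round(3),"F",s["ft_force"].round(1),"yaw",np.degrees(s["tcp_rot"][2]).round(1),"j6",s["joints"][5].round(3),"tau6",s["tau"][5].round(3),"open",round(s["opening"]*95,1),"pos",s["eef_pos"].round(1))
E
python3 -m jog '{"dp":[[0,0,0.1],[0,0,0.3],[0,0,0.4],[0,0,0.5]],"twist":[6,12,18,24],"claw":[1,1,1,1]}' >/dev/null; python3 m.py
python3 -m jog '{"dp":[[0,0,0.1],[0,0,0.3],[0,0,0.4],[0,0,0.5]],"twist":[6,12,18,24],"claw":[1,1,1,1]}' >/dev/null; python3 m.py
python3 -m jog '{"dp":[[0,0,0.1],[0,0,0.3],[0,0,0.4],[0,0,0.5]],"twist":[6,12,18,24],"claw":[1,1,1,1]}' >/dev/null; python3 m.py
python3 -m jog '{"dp":[[0,0,0.1],[0,0,0.3],[0,0,0.4],[0,0,0.5]],"twist":[6,12,18,24],"claw":[1,1,1,1]}' >/dev/null; python3 m.py
```

```text
t 8.85 Mz [0.171 0.004 0.054] F [-0.4  0.3  4.6] yaw -154.9 j6 -2.122 tau6 -2.011 open 29.6 pos [483.3  11.5  71.6]
t 9.18 Mz [-0.032 -0.062  0.1  ] F [-0.8 -0.5  4.7] yaw -178.9 j6 -1.703 tau6 -2.007 open 29.3 pos [483.3  11.5  71. ]
t 9.52 Mz [-0.221 -0.006  0.067] F [ 0.1 -0.3  3.3] yaw 157.1 j6 -1.284 tau6 -2.006 open 29.0 pos [483.3  11.3  70.5]
t 9.85 Mz [-0.377 -0.007  0.128] F [-0.9 -2.2  4.1] yaw 133.1 j6 -0.865 tau6 -2.005 open 29.4 pos [483.3  11.3  70. ]
```

```bash
python3 -m jog '{"dp":[[0,0,0.1],[0,0,0.3]],"twist":[6,12],"claw":[1,1]}' >/dev/null; python3 m.py
python3 -m jog '{"dp":[[0,0,0.13]],"twist":[6],"claw":[1]}' >/dev/null; python3 m.py
python3 -m jog '{"dp":[[0,0,0.13]],"twist":[6],"claw":[1]}' >/dev/null; python3 m.py
python3 -m jog '{"dp":[[0,0,0.13]],"twist":[6],"claw":[1]}' >/dev/null; python3 m.py
```

```text
t 10.02 Mz [-0.414  0.149  0.029] F [-1.3 -2.6  5. ] yaw 121.1 j6 -0.656 tau6 -2.01 open 29.2 pos [483.2  11.3  69.7]
t 10.1 Mz [-0.438  0.128  0.06 ] F [-0.8 -2.   4.7] yaw 115.1 j6 -0.551 tau6 -2.001 open 29.3 pos [483.2  11.3  69.5]
t 10.18 Mz [-0.435  0.13   0.118] F [-1.6 -0.9  5. ] yaw 109.1 j6 -0.446 tau6 -1.973 open 28.9 pos [483.2  11.3  69.4]
t 10.27 Mz [-0.427  0.147  0.115] F [-1.8 -2.4  4.1] yaw 103.1 j6 -0.342 tau6 -1.938 open 29.6 pos [483.2  11.3  69.3]
```

```bash
python3 -m jog '{"dp":[[0,0,0.1]],"twist":[4],"claw":[1]}' >/dev/null; python3 m.py
python3 - <<'E'
from h import *
L=[]
for i in range(10):
    eyes.read_camera("side");s=readout.state();L.append([s["moment"][2],s["tau"][5],s["ft_force"][2]])
print(np.mean(L,0),np.std(L,0))
E
```

```text
t 10.35 Mz [-0.443  0.172  0.184] F [-1.1 -2.1  5.6] yaw 99.1 j6 -0.271 tau6 -0.618 open 29.6 pos [483.1  11.3  69.2]
[-0.09980314  0.01072272  5.38850571] [0.03242944 0.44845672 0.59592717]
```

```bash
python3 -m jog '{"dp":[[0,0,0.05]],"twist":[3],"claw":[1]}' >/dev/null; python3 m.py
python3 -m jog '{"dp":[[0,0,0.05]],"twist":[3],"claw":[1]}' >/dev/null; python3 m.py
python3 -m jog '{"dp":[[0,0,0.05]],"twist":[3],"claw":[1]}' >/dev/null; python3 m.py
```

```text
t 10.93 Mz [-0.509  0.15   0.153] F [-1.1 -2.5  5.5] yaw 96.5 j6 -0.227 tau6 -1.749 open 29.5 pos [483.2  11.3  69.1]
t 11.02 Mz [-0.532  0.196  0.184] F [-0.3 -2.9  5.1] yaw 93.4 j6 -0.172 tau6 -1.036 open 29.6 pos [483.2  11.3  69.1]
t 11.1 Mz [-0.512  0.194  0.2  ] F [-0.8 -3.4  3.9] yaw 90.4 j6 -0.119 tau6 -0.849 open 29.4 pos [483.1  11.3  69. ]
```

The turning torque has climbed steadily from about 0.07 free to 0.19–0.20 N m, starting at about 2.0 rad. That is about 0.1 N m more, so it is finger-tight. I'll release and lift clear.

```bash
python3 -m jog '{"dp":[[0,0,0],[0,0,0],[0,0,0],[0,0,0],[0,0,-20],[0,0,-50],[0,0,-80],[0,0,-80]],"twist":[0,0,0,0,0,0,0,0],"claw":[0,0,0,0,0,0,0,0]}'
python3 -m jog '{"dp":[[0,-30,0],[0,-60,0],[0,-95,0],[0,-130,0],[0,-165,0],[0,-200,0],[0,-230,0],[0,-230,0]],"twist":[0,0,0,0,0,0,0,0],"claw":[0,0,0,0,0,0,0,0]}'
python3 - <<'E'
from h import *
a=eyes.read_camera("side")[140:290,130:310];b=eyes.read_camera("top")[150:290,195:385]
a=cv2.resize(a,(399,332),interpolation=3);b=cv2.resize(b,(399,294),interpolation=3)
cv2.imwrite("pics/end.png",np.hstack([np.pad(b,((0,38),(0,0),(0,0))),a])[:,:,::-1])
E
```

```text
t: 11.77
eef_pos: [484.9, 11.5, 153.0]
tcp_rot: [3.135, 0.001, 1.579]
ft_force: [0.7, 0.5, 0.7]
opening: 0.5
t: 12.43
eef_pos: [247.6, 10.8, 148.1]
tcp_rot: [-3.138, -0.001, 1.579]
ft_force: [2.1, 0.0, -0.1]
opening: 0.502
```

View pics/end.png

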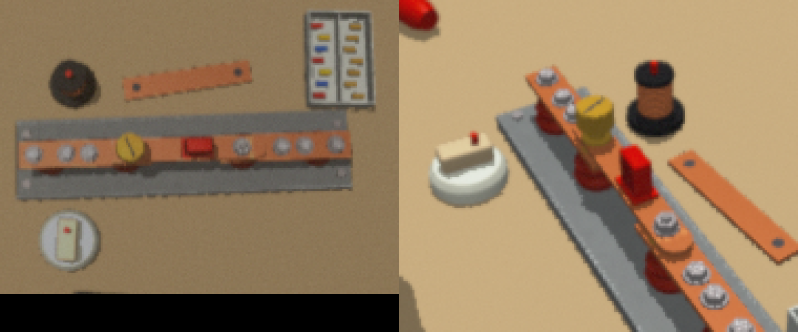

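The link is straight along the bar with the head seated over it. The screw slot now lies as a 139° clockwise turn predicts, so the grasp did not slip. The bystanders are where they were.

```bash
python3 -c "
from cell import job_done
print(job_done())"
```

```text
the job is handed in; nothing more can be done
None
```

The link is home and clamped, and the job was handed in at about 12.5 s of the 72 s, with the arm clear of everything.

- **Link:** I gripped the red handle and swung the link about 52° about its pivot until it stopped against the shank. At the stop the tool no longer advanced while the sideways reaction rose to about 11 N. The final pictures show the link in line with the bar and under the thumbscrew collar.
- **Thumbscrew:** I turned it about 139° (2.43 rad) clockwise in one grasp. The turning torque was about 0.07 N m when free and began to rise at about 2.0 rad. I stopped at 0.19–0.20 N m, about 0.1 N m above free. The slot in the head ended where a 139° turn puts it, so the grasp did not slip.
- **Bystanders:** The spare link, coil, ceiling rose and sleeve box look unmoved in the last pictures; I did not measure them.

Three checks were weaker or disagreed:
- A handle position taken from a single picture put the link about 2° open. That is within camera error, so I trusted the mechanical stop.
- Single torque readings scatter by about 0.03 N m, so the tightness is known only to about that.
- With the arm holding still, the torque averaged about −0.1 N m. I put that down to friction at rest and judged tightness only from readings taken while turning.

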